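Wake, zero and draw out the length gauge

TASK

Get the bench length gauge ready for a reading: press its green key fully down (wake), let it up, then its yellow key (zero), without pressing the blue one. Then pull its sprung telescoping rod out by the black upright handle until the white index line stands level with the red marker block, within the width of the block, and finish holding it there: the program ends with the gripper still holding the rod out against its spring. Do not shift the marker block or disturb the loose things lying round the gauge.

Things in the scene. Friction and masses are not known exactly. Their poses are not given: they have to be found in the camera images.
- gauge: Length gauge fixed to the bench: aluminium plate 140 x 236 x 10 mm; at its +y end a grey housing (136 x 70 mm, y 50 to 120 mm, top 55 mm up) with three keys in a row along x (tops 73 mm up). The rod comes out of the housing's -y side. Origin: on the bench under the handle of the pushed-in rod; z up; -y is the way the rod pulls out (at yaw 0 the robot's right).
- pull_rod: Sprung rod, slides out 0 to 95 mm along the gauge's -y. Its outer end carries a steel foot and on it a black upright handle, 26 mm (x) by 20 mm (y), z 58 to 135 mm over the bench, free all round above z 75 mm. Axes and, when fully in, origin as the gauge's; moves with the rod. The spring pulls back with 3.2 N fully in, plus 0.8 N per 10 mm (8 N at 60 mm); let go, it snaps in.
- handle_grip (a point): The point to grip: on the upright axis of the black handle, 117 mm above the bench (18 mm below the handle's top).
- index_line (a point): Outer end of the white index line (2 mm wide) on the black arm that sticks out of the handle's foot to the gauge's -x side, 32 mm above the bench. Moves with the rod; it has the same gauge y as the handle's axis, 0 when fully in.
- marker (a point): Mid point of the edge, nearest the index line, of the red marker block (20 x 10 x 18 mm, 10 mm along y, top 36 mm above the bench). The block sits, held by friction, on a dark rail at the plate's -x edge, at gauge y -40 to -70 mm. Axes as the gauge's. The index line is level with it when their gauge y agree within 5 mm.
- key_green_top (a point): Centre of the top of the green round key (24 mm across). Pressed straight down. The keys stand 40 mm apart; which of the three places a key has changes.
- key_yellow_top (a point): Centre of the top of the yellow key, of the same kind.
- key_blue_top (a point): Centre of the top of the blue key, of the same kind; not to be pressed.
- key_green (a joint): Travel of the green key in m: 0 up, 0.006 fully down. Spring-loaded, about 4 N fully down; comes up when let go. Counts as pressed beyond 0.004.
- key_yellow (a joint): The same for the yellow key.
- key_blue (a joint): The same for the blue key.
- wax_tin: Loose round wax tin with red lid, 72 mm across, 26 mm high; origin at the centre of its underside. Leave alone.
- sanding_block: Loose brown sanding block 60 x 112 x 30 mm; origin at the centre of its underside. Leave alone.
- offcut: Loose dark wood offcut 34 x 70 x 19 mm; origin at the centre of its underside. Leave alone.

How it is judged:
On the way, in this order (a step that is already met when the one before it is completed fails the run):
1. the green key pressed down, the yellow key up and the rod still in (value of joint key_green above 0.004 m and value of joint key_yellow below 0.002 m and y of index_line in the frame of gauge above -0.008 m), for 0.1 s.
2. then the yellow key pressed down, the green key up again and the rod still in (value of joint key_yellow above 0.004 m and value of joint key_green below 0.002 m and y of index_line in the frame of gauge above -0.008 m), for 0.1 s.
3. then the rod held by the gripper with its index line level with the red marker block (y of index_line in the frame of marker between -0.005 and 0.005 m and contact force between the fingers and pull_rod above 3 N and linear speed of pull_rod below 0.01 m/s), for 0.3 s.
At the end, for the whole second after the job is handed in: The gripper's fingers still bear on the rod (more than 3 N), which stands still with its index line within 5 mm of the middle of the red marker block along the pull; all keys are up (all of step 3 and value of joint each of key_green, key_yellow, key_blue below 0.002 m); the arm keeps its last pose, push and grip.
It fails at once if the blue key pressed (value of joint key_blue above 0.003 m).
It fails at once if the green and yellow keys pressed together (value of joint each of key_green, key_yellow above 0.003 m).
It fails at once if the red marker block shifted by more than 4 mm (distance of marker from where it was at the start of the episode above 0.004 m).
It fails at once if the wax tin, sanding block or offcut moved by more than 25 mm (distance of any of wax_tin, sanding_block, offcut from where it was at the start of the episode above 0.025 m).
It also fails if it takes over 51 s, if anything falls off the work surface, if the arm or the gripper's body presses on something with over 40 N, if the wrist force passes 120 N, or if a joint passes its speed limit or range.

ROBOT

A 6-joint arm with a two-finger parallel gripper is mounted at the origin on the work surface; the furniture and walls round the work are solid. World frame = base frame: x ahead of the robot, y to its left, z up, the work surface at z = 0. Lengths are in m, angles in rad, forces in N, time in s.
With the tool pointing down it reaches from about 0.275 to 0.725 m from the base axis. Payload 5.6 kg.
Tool frame: the origin (TCP) lies at the centre of the arm's flange, where the gripper is bolted on; the fingertips stand 173 mm ahead of it and the grasp point (between the pads) lies 155 mm ahead of it; z points along the fingers, y is the line along which they close (so a half turn about z gives the same grasp; the last joint's range is limited). The gripper opens to 85 mm and grips with 20 to 120 N. Pads are 22 mm wide; open, the fingers measure 114 mm over their backs; the gripper's body (76 mm by 85 mm) begins 54 mm behind the grasp point. The pads swing forward as they close: fully open they stand 13 mm farther back than shut.
Start: joints at [-0.873, 0.255, 0.108, 0, -1.424, -0.285], TCP at [0.221, -0.504, 0.405] pointing down, gripper open.
Joint ranges: [-2.95, 2.95], [-1.21, 1.97], [-1.09, 1.5], [-2.87, 1.71], [-2.94, -0.07], [-3.05, 3.05]. Speed limits (rad/s): [2.57, 2.57, 3.14, 3.14, 3.14, 3.14].

INTERFACE

Orientations are given as a unit quaternion [x, y, z, w].
In Python, from bench import env, cams, ticket gives the robot as it stands.
- The arm moves only by the shell command python3 -m inch 'ROWS'. ROWS is JSON, a list of rows, each an object with "translation": the shift along the tool's x, y, z in m, a list of three; "rot": the turn, a rotation vector about the tool's x, y, z in rad, a list of three; "jaw": the gripper's target within -1 to 1 (fully open at 1, half-way at 0, shut at -1). In form: [{"translation": [tx, ty, tz], "rot": [rx, ry, rz], "jaw": jaw}, ...]. A call has 1 to 20 rows; each row shifts and turns the commanded pose from where the row before left it, along the tool's axes as they then stand; what a row does not reach is not made up. A row lasts 1/10 s, in which the tool goes at most 50 mm and 8.59 degrees, less where a joint would pass 70% of its speed; a pose out of reach is approached as far as the arm can. A call with a gripper value outside its range is refused whole. The fingers move at their own pace and stop on an object; the grip force is fixed at half the most. Time passes only in rows, so rows that do not move let the fingers close. It gives the time, the measured TCP pose, the force, the opening and the grip force at its end, in the units of the state.
- env.get_obs(): the state, without advancing time (a new reading comes with each control period).
- cams.get_image(name): name is "scene" or "top" or "wrist"; returns (picture, depth): 480x640x3 uint8, red, green, blue; 480x640 float32, m along the optical axis (not along the pixel's ray), 0 where there is no reading.
- cams.camera_model(name): a dict with "camera_matrix" (3x3 intrinsics, pixels), "k1" (the pictures are not rectified: a ray, as slopes to the right and down, at radius r is drawn at 1 + k1 r^2 times it, then the intrinsics apply), "pose" (4x4, takes a point from camera to world coordinates); the wrist camera has in their place "mount" (4x4, takes a point from camera to tool coordinates, whose origin is the TCP and whose axes are the flange's). Camera axes: x right, y up, looking along -z (the intrinsics and any distortion apply to the point x, -y, -z); pixel columns grow to the right and rows downward; lengths in m; the calibration is good to about 2 mm. A picture is of the moment at which its call begins: read the wrist's pose just before it. camera_model takes no time and is no camera call.
- ticket.sign_off(): hands the job in; it is judged then, once.
The state is a dict: "clock": time; "joint_positions": joint angles; "joint_velocities": joint speeds; "tau": joint torques, N m; "ee_pos": TCP position; "ee_rot": TCP orientation; "ft_force": force on the tool from outside, world axes, zero at the start; "ft_torque": the same for the moment, N m; "finger_gap": finger opening in m; "finger_force": force on a finger pad.
Only numpy, scipy, OpenCV 4.12 (cv2) and the standard library are available. Lean on these libraries where they do the work, as an engineer would, in place of code of your own. Each camera call takes 0.05 s, during which the arm holds its last target. There are 200 camera calls.

## Working session

There is one attempt and no reset: what is moved stays moved. The work goes in short steps, Python scripts to look and compute and a shell command to move; the robot and the scene stay as the last step left them, time stands still between calls to the robot, and variables do not carry over. Pictures are saved under pics/ and viewed, at most 10 in all, crops included, and the job is handed in when it is done.

```bash
mkdir -p pics; cat > h.py <<'E'
import numpy as np, cv2
from bench import env, cams, ticket
from scipy.spatial.transform import Rotation as R
def pose(name):
    m=cams.camera_model(name)
    if 'pose' in m: return m,np.array(m['pose'])
    o=env.get_obs(); T=np.eye(4); T[:3,:3]=R.from_quat(o['ee_rot']).as_matrix(); T[:3,3]=o['ee_pos']
    return m,T@np.array(m['mount'])
def shot(name,fn):
    m,P=pose(name); im,d=cams.get_image(name)
    cv2.imwrite(f'pics/{fn}.png',im[:,:,::-1]); np.savez(f'pics/{fn}.npz',d=d,P=P,K=m['camera_matrix'],k1=m['k1'],im=im)
def pt(fn,u,v,z=None):
    a=np.load(f'pics/{fn}.npz'); K=a['K'];k=float(a['k1'])
    x,y=cv2.undistortPoints(np.array([[[u,v]]],float),K,np.array([k,0,0,0.]))[0,0]
    ray=np.array([x,-y,-1]); P=a['P']
    if z is None: s=np.median(a['d'][int(v)-1:int(v)+2,int(u)-1:int(u)+2])
    else: s=(z-P[2,3])/(P[:3,:3]@ray)[2]
    return P[:3,:3]@(ray*s)+P[:3,3]
E
python3 - <<'E'
from h import *
print(env.get_obs())
shot('top','top0'); shot('scene','sc0')
E
```

```text
{'clock': 0.0, 'joint_positions': array([-8.73363470e-01,  2.55755472e-01,  1.07031210e-01, -4.59529361e-04,
       -1.42389483e+00, -2.84610035e-01]), 'joint_velocities': array([-1.10642042e-03,  1.29177394e-03, -8.84227913e-04, -9.16735689e-05,
       -1.32748346e-03, -2.11097941e-04]), 'tau': array([ 1.69046103e-03, -3.86628878e+01,  2.37943733e+01,  5.36516860e+00,
       -6.06606191e-03, -2.10956756e-05]), 'ee_pos': array([ 0.22066507, -0.50362238,  0.40380389]), 'ee_rot': array([-2.04915603e-01,  9.78779195e-01,  9.10863382e-04, -2.29332628e-04]), 'ft_force': array([0.23924505, 0.50281024, 0.28608412]), 'ft_torque': array([-0.02419161,  0.02815097,  0.01423331]), 'finger_force': 0.0, 'finger_gap': 0.0857480203530759}
```

View pics/top0.png

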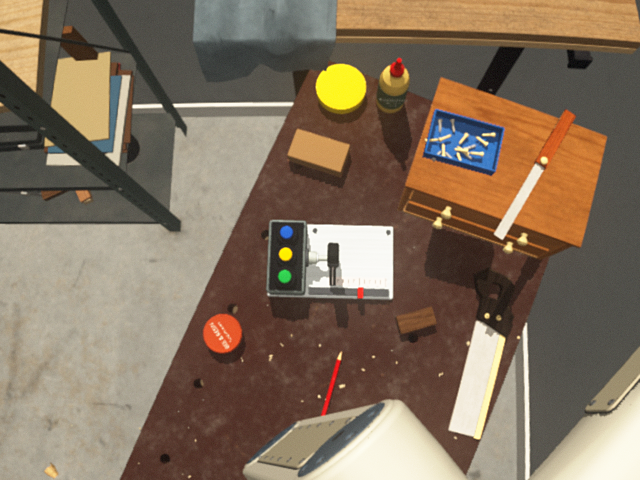

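View pics/sc0.png

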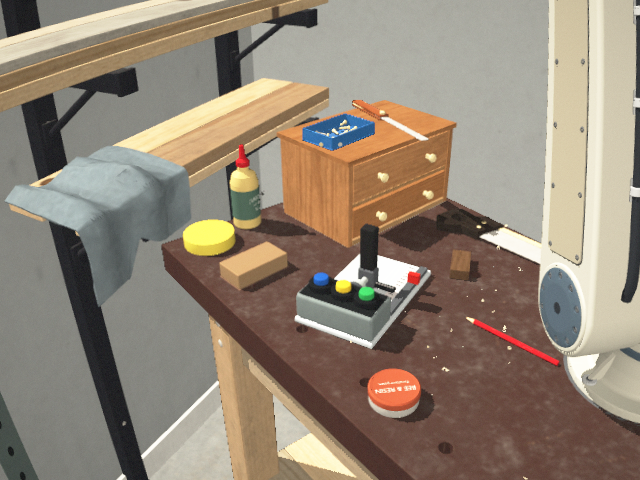

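The top view shows the green key at (285,276), yellow at (285,254) and blue at (286,232). The handle is near (333,250) and the red marker at (361,293).

```bash
python3 - <<'E'
from h import *
np.set_printoptions(precision=4,suppress=True)
for n,u,v,z in [('g',285,276,.073),('y',285.5,254,.073),('b',286,231.5,.073),('handle',334,248,.135),('mark',361,293,.036),('plate BR',393,298,.01),('plate TR',393,226,.01),('cabcorner',403,208,None),('cabtop',440,82,None)]:
    print(n,pt('top0',u,v,z),pt('top0',u,v))
im=cv2.imread('pics/top0.png')[200:320,250:410]
cv2.imwrite('pics/c0.png',cv2.resize(im,(800,600),interpolation=cv2.INTER_CUBIC))
P=np.load('pics/top0.npz')['P'];print(P)
print(cams.camera_model('wrist'))
E
```

```text
g [0.4096 0.0986 0.073 ] [0.4092 0.0984 0.0763]
y [0.4492 0.0985 0.073 ] [0.4486 0.0982 0.0765]
b [0.4902 0.0983 0.073 ] [0.4895 0.0981 0.0768]
handle [0.4498 0.0122 0.135 ] [0.4501 0.0122 0.1336]
mark [ 0.3836 -0.0381  0.036 ] [ 0.3836 -0.0381  0.0363]
plate BR [ 0.3768 -0.0995  0.01  ] [ 0.3776 -0.1005  0.0006]
plate TR [ 0.5147 -0.1014  0.01  ] [ 0.5169 -0.1026 -0.0006]
cabcorner [ 0.5469 -0.1196  0.0236] [ 0.5469 -0.1196  0.0236]
cabtop [ 0.7328 -0.1694  0.1809] [ 0.7328 -0.1694  0.1809]
[[ 0.0066  0.9828 -0.1847  0.2845]
 [-0.9999  0.0048 -0.0102  0.0183]
 [-0.0092  0.1848  0.9827  1.0914]
 [ 0.      0.      0.      1.    ]]
{'camera_matrix': array([[405.3451,   0.    , 320.7181],
       [  0.    , 405.3451, 242.4434],
       [  0.    ,   0.    ,   1.    ]]), 'k1': -0.06023962541442362, 'mount': array([[-0.0004,  0.9535,  0.3014,  0.0766],
       [ 1.    ,  0.0002,  0.0005, -0.0006],
       [ 0.0004,  0.3014, -0.9535,  0.0298],
       [ 0.    ,  0.    ,  0.    ,  1.    ]])}
```

View pics/c0.png

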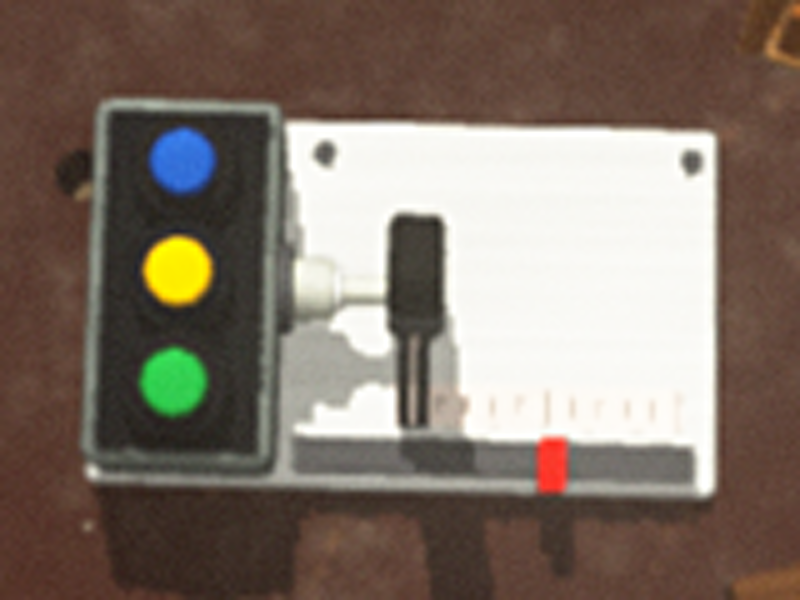

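```bash
python3 -m inch '[{"translation":[0,0,0],"rot":[0,0,0.14],"jaw":-1},{"translation":[0,0,0],"rot":[0,0,0.14],"jaw":-1},{"translation":[0,0,0],"rot":[0,0,0.14],"jaw":-1},{"translation":[-0.01,0.037,0],"rot":[0,0,0],"jaw":-1},{"translation":[-0.01,0.037,0],"rot":[0,0,0],"jaw":-1},{"translation":[-0.01,0.037,0],"rot":[0,0,0],"jaw":-1},{"translation":[-0.01,0.037,0.005],"rot":[0,0,0],"jaw":-1},{"translation":[-0.01,0.037,0.005],"rot":[0,0,0],"jaw":-1},{"translation":[-0.01,0.037,0.005],"rot":[0,0,0],"jaw":-1},{"translation":[-0.01,0.037,0.005],"rot":[0,0,0],"jaw":-1},{"translation":[-0.01,0.037,0.005],"rot":[0,0,0],"jaw":-1},{"translation":[-0.01,0.037,0.005],"rot":[0,0,0],"jaw":-1},{"translation":[-0.01,0.037,0.005],"rot":[0,0,0],"jaw":-1},{"translation":[-0.01,0.037,0.005],"rot":[0,0,0],"jaw":-1},{"translation":[-0.01,0.037,0.005],"rot":[0,0,0],"jaw":-1},{"translation":[-0.01,0.037,0.005],"rot":[0,0,0],"jaw":-1},{"translation":[-0.01,0.037,0.005],"rot":[0,0,0],"jaw":-1},{"translation":[0,0,0],"rot":[0,0,0],"jaw":-1},{"translation":[0,0,0],"rot":[0,0,0],"jaw":-1}]'
python3 - <<'E'
from h import *
np.set_printoptions(precision=4,suppress=True)
shot('wrist','w0')
o=env.get_obs();print(o['ee_pos'],R.from_quat(o['ee_rot']).as_matrix(),o['clock'])
E
```

```text
clock: 2.0
ee_pos: [0.3643, 0.0138, 0.3493]
ee_rot: [0.003, 1.0, -0.0, -0.001]
ft_force: [0.0, -0.7, 0.2]
finger_gap: -0.0001
finger_force: 0.0
[0.3642 0.0131 0.3495] [[-1.      0.0065 -0.0008]
 [ 0.0065  1.     -0.0004]
 [ 0.0008 -0.0004 -1.    ]] 2.05
```

View pics/w0.png

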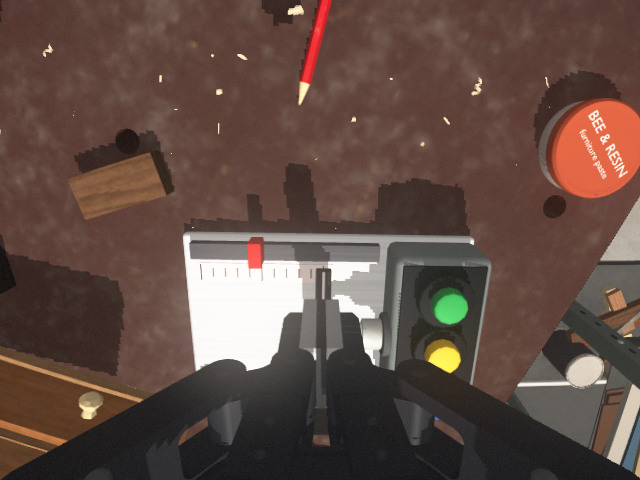

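Wrist view: green key at (451,306), yellow at (442,356), marker block at (256,240–268), and the index arm end at about (323,270).

```bash
python3 - <<'E'
from h import *
np.set_printoptions(precision=4,suppress=True)
for n,u,v,z in [('g',451,306,.073),('y',442.5,356,.073),('mL',250,252,.036),('mR',262,252,.036),('tip',323,270,.032),('plateL',186,235,.01),('plateR',472,238,.01)]:
    print(n,pt('w0',u,v,z),pt('w0',u,v))
im=cv2.imread('pics/w0.png')[225:335,190:350]
cv2.imwrite('pics/c1.png',cv2.resize(im,(800,550),interpolation=cv2.INTER_CUBIC))
E
```

```text
g [0.411  0.1011 0.073 ] [0.4085 0.0993 0.0781]
y [0.4502 0.0989 0.073 ] [0.4469 0.0972 0.078 ]
mL [ 0.3843 -0.0393  0.036 ] [ 0.384  -0.0391  0.0369]
mR [ 0.3844 -0.0304  0.036 ] [ 0.3869 -0.0315  0.0286]
tip [0.4004 0.0147 0.032 ] [0.4002 0.0147 0.0325]
plateL [ 0.3786 -0.0949  0.01  ] [ 0.3786 -0.095   0.0099]
plateR [0.3822 0.1348 0.01  ] [0.3824 0.135  0.0094]
```

View pics/c1.png

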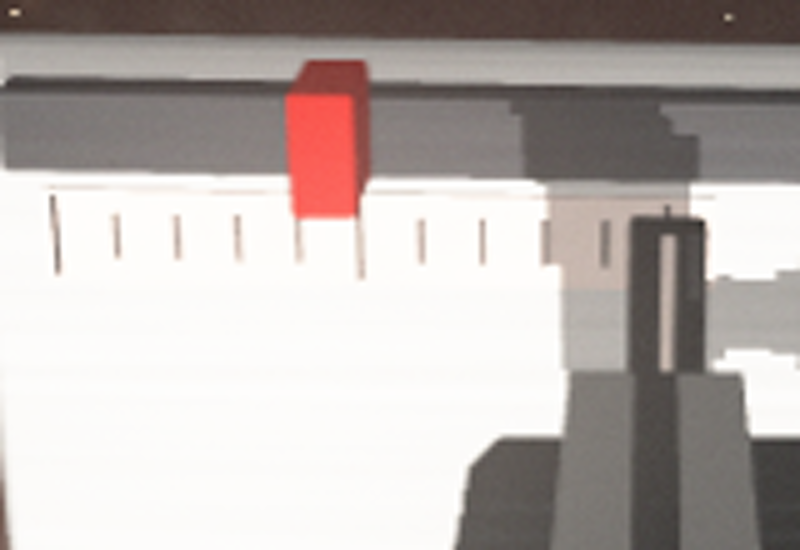

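```bash
python3 -m inch '[{"translation":[-0.0227,0.0434,0],"rot":[0,0,0],"jaw":-1},{"translation":[-0.0227,0.0434,0],"rot":[0,0,0],"jaw":-1},{"translation":[0,0,0.04],"rot":[0,0,0],"jaw":-1},{"translation":[0,0,0.03],"rot":[0,0,0],"jaw":-1},{"translation":[0,0,0.016],"rot":[0,0,0],"jaw":-1},{"translation":[0,0,0],"rot":[0,0,0],"jaw":-1},{"translation":[0,0,0],"rot":[0,0,0],"jaw":-1}]'
python3 - <<'E'
from h import *
np.set_printoptions(precision=4,suppress=True)
print(pt('w0',255,268,.036),pt('w0',323.6,273,.032))
shot('wrist','w1')
o=env.get_obs();print(o['ee_pos'],o['ft_force'])
E
```

```text
clock: 2.75
ee_pos: [0.4108, 0.0989, 0.2644]
ee_rot: [0.004, 1.0, -0.0, 0.0]
ft_force: [0.0, -0.1, 0.4]
finger_gap: 0.0001
finger_force: 0.0
[ 0.397  -0.0363  0.036 ] [0.4029 0.0152 0.032 ]
[0.411  0.0992 0.2649] [0.672  0.17   0.2698]
```

View pics/w1.png

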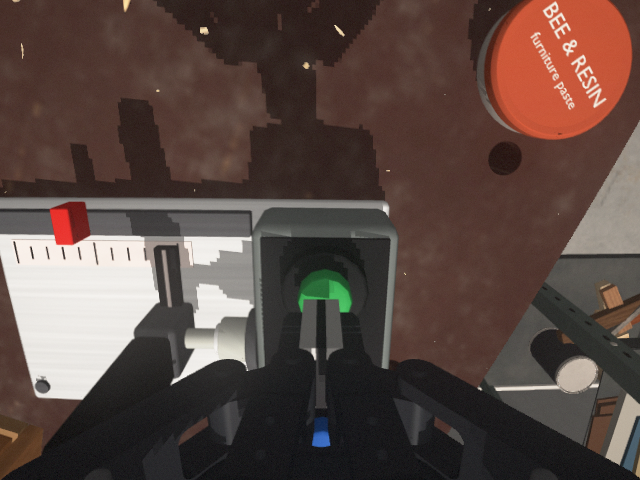

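The finger is over the green key, with the key centred near (326,290) and the fingertip at (321,305). I'm pressing it next.

```bash
python3 -m inch '[{"translation":[0,0,0.01],"rot":[0,0,0],"jaw":-1},{"translation":[0,0,0.01],"rot":[0,0,0],"jaw":-1},{"translation":[0,0,0.003],"rot":[0,0,0],"jaw":-1},{"translation":[0,0,0.002],"rot":[0,0,0],"jaw":-1},{"translation":[0,0,0],"rot":[0,0,0],"jaw":-1},{"translation":[0,0,0],"rot":[0,0,0],"jaw":-1}]'
```

```text
clock: 3.4
ee_pos: [0.4111, 0.1, 0.2435]
ee_rot: [0.002, 1.0, 0.0, 0.002]
ft_force: [-18.6, -0.6, 48.6]
finger_gap: 0.0001
finger_force: 24.0
```

```bash
python3 -m inch '[{"translation":[0,0,-0.002],"rot":[0,0,0],"jaw":-1},{"translation":[0,0,0],"rot":[0,0,0],"jaw":-1}]'
python3 -m inch '[{"translation":[0,0,-0.003],"rot":[0,0,0],"jaw":-1},{"translation":[0,0,0],"rot":[0,0,0],"jaw":-1}]'
python3 -m inch '[{"translation":[0,0,-0.003],"rot":[0,0,0],"jaw":-1},{"translation":[0,0,0],"rot":[0,0,0],"jaw":-1}]'
```

```text
clock: 3.6
ee_pos: [0.4111, 0.1, 0.2439]
ee_rot: [0.003, 1.0, 0.001, 0.002]
ft_force: [-10.3, 0.4, 30.9]
finger_gap: -0.0001
finger_force: 15.6
clock: 3.8
ee_pos: [0.411, 0.0999, 0.2447]
ee_rot: [0.003, 1.0, 0.001, 0.002]
ft_force: [2.0, -0.5, 3.3]
finger_gap: 0.0002
finger_force: 1.9
clock: 4.0
ee_pos: [0.4108, 0.0999, 0.247]
ee_rot: [0.004, 1.0, 0.0, 0.001]
ft_force: [1.2, 0.2, 2.6]
finger_gap: 0.0001
finger_force: 1.3
```

```bash
python3 -m inch '[{"translation":[0,0,-0.025],"rot":[0,0,0],"jaw":-1},{"translation":[-0.02,-0.0005,0],"rot":[0,0,0],"jaw":-1},{"translation":[-0.0195,-0.0005,0],"rot":[0,0,0],"jaw":-1},{"translation":[0,0,0],"rot":[0,0,0],"jaw":-1},{"translation":[0,0,0.012],"rot":[0,0,0],"jaw":-1},{"translation":[0,0,0.01],"rot":[0,0,0],"jaw":-1},{"translation":[0,0,0.0065],"rot":[0,0,0],"jaw":-1},{"translation":[0,0,0],"rot":[0,0,0],"jaw":-1},{"translation":[0,0,0],"rot":[0,0,0],"jaw":-1}]'
```

```text
clock: 4.9
ee_pos: [0.4491, 0.0982, 0.2442]
ee_rot: [0.003, 1.0, -0.0, -0.001]
ft_force: [-7.4, -0.9, 16.3]
finger_gap: 0.0001
finger_force: 8.1
```

```bash
python3 -m inch '[{"translation":[0,0,0],"rot":[0,0,0],"jaw":-1},{"translation":[0,0,-0.02],"rot":[0,0,0],"jaw":-1},{"translation":[0,0,-0.04],"rot":[0,0,0],"jaw":-1},{"translation":[0,0,-0.04],"rot":[0,0,0],"jaw":-1},{"translation":[0,-0.028,0],"rot":[0,0,0],"jaw":1},{"translation":[0,-0.028,0],"rot":[0,0,0],"jaw":1},{"translation":[0,-0.028,0],"rot":[0,0,0],"jaw":1},{"translation":[0,0,0],"rot":[0,0,0],"jaw":1},{"translation":[0,0,0],"rot":[0,0,0],"jaw":1},{"translation":[0,0,0],"rot":[0,0,0],"jaw":1},{"translation":[0,0,0],"rot":[0,0,0],"jaw":1}]'
python3 - <<'E'
from h import *
np.set_printoptions(precision=4,suppress=True)
shot('wrist','w2')
o=env.get_obs();print(o['ee_pos'],o['ft_force'])
E
```

```text
clock: 6.0
ee_pos: [0.4492, 0.015, 0.3429]
ee_rot: [0.003, 1.0, -0.0, -0.0]
ft_force: [0.6, -0.5, 0.0]
finger_gap: 0.0854
finger_force: 0.0
[0.4493 0.015  0.343 ] [ 1.1274 -0.4745  0.2492]
```

View pics/w2.png

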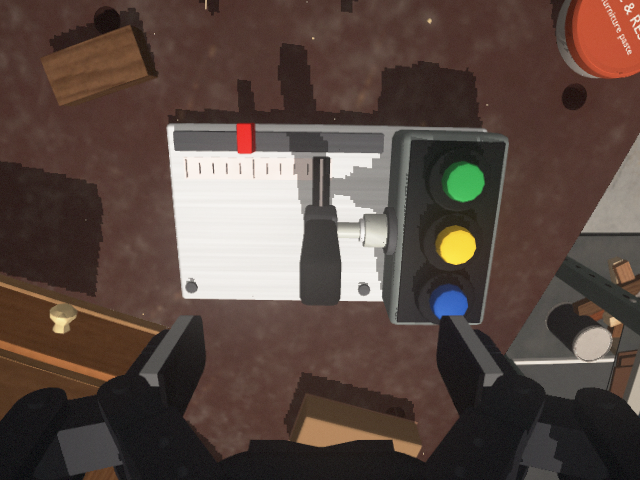

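The handle stands between the open fingers, with its top face around (320,277). The marker's near edge is at about (246,153) and the index line end at about (321,160).

```bash
python3 - <<'E'
from h import *
np.set_printoptions(precision=4,suppress=True)
print(pt('w2',320.5,276,.135),pt('w2',320.5,276),pt('w2',300.5,290,.135),pt('w2',340,290,.135),pt('w2',320,304,.135))
print(pt('w2',245.5,153,.036),pt('w2',321,160,.032))
a=np.load('pics/w2.npz')['im'].astype(int)
m=(a[...,0]>180)&(a[...,1]<70)&(a[...,2]<70); m[:,400:]=0
v,u=np.nonzero(m); print(u.min(),u.max(),v.min(),v.max())
for r in (145,150,152):
  print(r,np.nonzero(m[r])[0][[0,-1]])
print(a[160:166,312:331].sum(2))
E
```

```text
[0.4458 0.0145 0.135 ] [0.4454 0.0145 0.1358] [0.4529 0.0049 0.135 ] [0.453  0.0238 0.135 ] [0.4604 0.0142 0.135 ]
[ 0.3968 -0.0358  0.036 ] [0.4024 0.0151 0.032 ]
237 251 124 152
145 [238 251]
150 [238 251]
152 [238 251]
[[337 178 129 147 137 138 133 137 421 462 407 219 128 145 156 169 163 154
  551]
 [334 181 142 150 149 134 140 140 413 459 390 218 145 141 157 159 156 156
  547]
 [339 176 143 146 144 147 136 137 421 466 386 216 144 144 161 158 162 161
  541]
 [339 185 147 145 142 147 152 144 420 457 393 213 137 146 154 162 160 153
  670]
 [345 193 139 150 140 146 150 185 424 461 396 218 135 145 153 157 166 152
  688]
 [337 189 144 138 152 147 151 188 423 465 395 221 145 140 156 176 174 157
  683]]
```

```bash
python3 -m inch '[{"translation":[0.001,0,0.036],"rot":[0,0,0],"jaw":1},{"translation":[0,0,0.035],"rot":[0,0,0],"jaw":1},{"translation":[0,0,0],"rot":[0,0,0],"jaw":1},{"translation":[0,0,0],"rot":[0,0,0],"jaw":-1},{"translation":[0,0,0],"rot":[0,0,0],"jaw":-1},{"translation":[0,0,0],"rot":[0,0,0],"jaw":-1},{"translation":[0,0,0],"rot":[0,0,0],"jaw":-1},{"translation":[0,0,0],"rot":[0,0,0],"jaw":-1},{"translation":[0,0,0],"rot":[0,0,0],"jaw":-1}]'
```

```text
clock: 6.95
ee_pos: [0.4486, 0.0145, 0.2732]
ee_rot: [0.004, 1.0, 0.0, 0.001]
ft_force: [-1.6, 0.3, 6.6]
finger_gap: 0.019
finger_force: 58.4
```

Gripped, with a 19 mm gap. Now I'll pull 52 mm slowly; gauge −y is about 0.5° off the tool's y.

```bash
python3 -m inch '[{"translation":[0,-0.008,0],"rot":[0,0,0],"jaw":-1},{"translation":[0,-0.009,0],"rot":[0,0,0],"jaw":-1},{"translation":[0,-0.009,0],"rot":[0,0,0],"jaw":-1},{"translation":[0,-0.009,0],"rot":[0,0,0],"jaw":-1},{"translation":[0,-0.009,0],"rot":[0,0,0],"jaw":-1},{"translation":[0,-0.007,0],"rot":[0,0,0],"jaw":-1},{"translation":[0,0,0],"rot":[0,0,0],"jaw":-1},{"translation":[0,0,0],"rot":[0,0,0],"jaw":-1},{"translation":[0,0,0],"rot":[0,0,0],"jaw":-1}]'
python3 - <<'E'
from h import *
shot('wrist','w3');shot('top','t3')
im=cv2.imread('pics/w3.png')[120:320,160:400]
im2=cv2.imread('pics/t3.png')[220:310,290:410]
A=cv2.resize(im,(480,400),interpolation=cv2.INTER_CUBIC); B=cv2.resize(im2,(320,240),interpolation=cv2.INTER_CUBIC)
C=np.zeros((400,800,3),np.uint8);C[:,:480]=A;C[:240,480:]=B
cv2.imwrite('pics/c3.png',C)
E
```

```text
clock: 7.85
ee_pos: [0.4477, -0.036, 0.2732]
ee_rot: [0.004, 1.0, 0.001, 0.0]
ft_force: [-5.2, 7.5, 9.8]
finger_gap: 0.0192
finger_force: 59.1
```

View pics/c3.png

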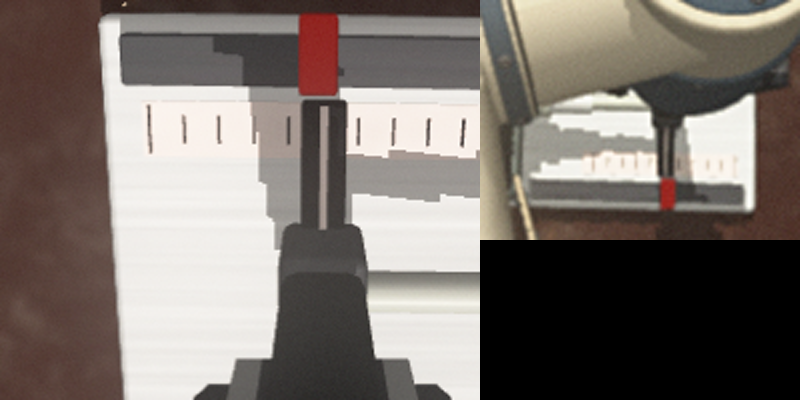

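In the wrist crop the index line (x≈324) is about 1.3 mm short of the block's middle (x≈319). The block has not moved. I'll pull a further 1 mm and hold.

```bash
python3 -m inch '[{"translation":[0,-0.001,0],"rot":[0,0,0],"jaw":-1},{"translation":[0,0,0],"rot":[0,0,0],"jaw":-1},{"translation":[0,0,0],"rot":[0,0,0],"jaw":-1},{"translation":[0,0,0],"rot":[0,0,0],"jaw":-1},{"translation":[0,0,0],"rot":[0,0,0],"jaw":-1},{"translation":[0,0,0],"rot":[0,0,0],"jaw":-1},{"translation":[0,0,0],"rot":[0,0,0],"jaw":-1}]' && python3 -c "
from bench import ticket
print(ticket.sign_off())"
```

```text
clock: 8.65
ee_pos: [0.4477, -0.0369, 0.2732]
ee_rot: [0.004, 1.0, 0.001, 0.0]
ft_force: [-5.5, 6.4, 10.0]
finger_gap: 0.0192
finger_force: 59.1
the job is handed in; nothing more can be done
None
```

The job is handed in, though the hand-in returned no verdict: green then yellow were pressed without touching blue, and the gripper is holding the rod out with its index line about 0.3 mm from the middle of the red marker block. That figure comes from the last picture, taken before a final 1 mm pull that I did not photograph again.

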